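# Close up the toolbox drawer and hold the lid at its balance point

## Robot

A 7-joint arm with a two-finger parallel gripper is mounted at the origin on the work surface. World frame = base frame: x ahead of the robot, y to its left, z up, the work surface at z = 0. Lengths are in m, angles in rad, forces in N, time in s.
With the tool pointing down it reaches from about 0.35 to 0.9 m from the base axis. Payload 8.1 kg.
Tool frame: the origin (TCP) lies on the centre line of the jaws, within the pads' length; the fingertips stand 17 mm ahead of it and the grasp point (between the pads) lies 2 mm behind it; z points along the fingers, y is the direction in which the jaws open and shut (so a half turn about z gives the same grasp; the last joint's range is limited). The gripper opens to 92 mm and grips with 3 to 60 N. Pads are 19 mm wide; open, the fingers measure 130 mm over their backs; the gripper's body (75 mm by 190 mm) begins 47 mm behind the grasp point.
Start: joints at [1.053, 0.434, 0.025, 1.573, -0.012, 1.134, -0.075], TCP at [0.252, -0.572, 0.244] pointing down, gripper open.
Joint ranges: [-2.62, 2.62], [-0.44, 2.09], [-1.27, 1.32], [0.08, 2.57], [-1.32, 4.46], [0.12, 2], [-2.74, 2.74]. Speed limits (rad/s): [2.22, 2.22, 3.01, 3.01, 3.14, 3.14, 3.14].

## Interface

Orientations are given as a rotation vector (axis times angle).
In Python, from cell import arm, imaging, job gives the robot as it stands.
- The arm moves only by the tool jog_arm, never from a script. Its argument "moves" is a list of rows, each an object with "fingers": the closure, from -1 (fully open) to 1 (shut); "xyz": the shift along the tool's x, y, z in cm, a list of three; "angular": the turn, a rotation vector about the tool's x, y, z in rad, a list of three. In form: [{"fingers": fingers, "xyz": [dx, dy, dz], "angular": [ax, ay, az]}, ...]. A call has 1 to 12 rows; each row is the pose to reach, as a shift and turn from the pose commanded when the call began, along the tool's axes at that moment; what a row does not reach only later rows make up. A row lasts 1/8 s, in which the tool goes at most 62.5 mm and 10.7 degrees, less where a joint would pass 70% of its speed; a pose out of reach is approached as far as the arm can. A call with a gripper value outside its range is refused whole. The fingers move at their own pace and stop on an object; "grip_force" is the grip in N (left out, the last holds). Time passes only in rows, so rows that repeat a pose let the fingers close. It gives the time, the measured TCP pose, the force and the opening at its end, in the units of the state.
- arm.observe(): the state, without advancing time (a new reading comes with each control period).
- imaging.get_image(name): name is "side" or "top"; returns the picture (400x640x3 uint8, red, green, blue); there is no depth.
- imaging.camera_params(name): a dict with "fx", "fy", "cx", "cy" (pixels), "dist" ([k1, k2, p1, p2, k3] as OpenCV has them; the pictures are not rectified), "rvec" (rotation vector, rad) and "tvec" (3), from world to camera coordinates, as OpenCV has them. Camera axes: x right, y down, z forward; pixel columns grow to the right and rows downward; lengths in m; the calibration is good to about 2 mm. A picture is of the moment at which its call begins. camera_params takes no time and is no camera call.
- job.sign_off(): hands the job in, once; it reports no verdict.
The state is a dict: "clock": time; "joints": joint angles; "dq": joint speeds; "joint_efforts": joint torques, N m; "position": TCP position; "ee_rot": TCP orientation; "force": force on the tool from outside, world axes, zero at the start; "ft_torque": the same for the moment, N m; "width": opening from 0.0 (shut) to 1.0 (fully open).
Only numpy, scipy, OpenCV 4.12 (cv2) and the standard library are available. Lean on these libraries where they do the work, as an engineer would, in place of code of your own. Each camera call takes 0.05 s, during which the arm holds its last target. There are 200 camera calls.

## Task

The toolbox is loaded: first push its drawer fully home. Then take hold of the lid, which is lying back on its stop, swing it forward to its balance point, where it would fall neither shut nor back open, and keep it still there in the gripper so that I can hook the loose lid stay back onto its stud: the program finishes while you are still holding the lid. Do not let the lid drop shut, and leave the other things on the bench and in the box where they are.

Things in the scene. Friction and masses are not known exactly. Their poses are not given: they have to be found in the camera images.
- toolbox: grey steel toolbox (fixed), sizes in mm: 360 wide (its y), 180 deep (its x), rim 115 above the bench. Origin: centre of its underside; -x is its front (drawer side), z up. It stands turned 1.15 to 2.0 rad, so the front looks to world -y within 25 degrees. Open compartment on top, full-width drawer below; a slotted lid stay lies unhooked inside its +y end
- drawer (a joint): how far the drawer is out, m: 0 fully home, 0.13 fully out; starts 0.05 to 0.10. It slides straight out of the front (toolbox -x), runs stiffly (about 2 N) and stays where it is left
- drawer_pull (a point): centre of the outer face of the drawer's aluminium pull strip (350 long, 6 high, 11 proud of the drawer front at its top edge), 62 above the bench. With the drawer home it is 107 in front of the toolbox origin and 17 proud of the box front above it. The drawer front spans 15 to 65 above the bench. Push near its middle towards toolbox +x
- lid_hinge (a joint): lid angle, rad: 0 shut (level), pi/2 with the top panel upright, 1.95 lying back on its stop (start). Free-running hinge along the rear rim: toolbox frame x = 0.090, z = 0.115 m, parallel to y. Balance point (centre of mass above the hinge): 1.275 rad, short of upright as the lid is deep; below it the lid falls shut, above it back to its stop
- lid: grey steel lid 364 wide, 184 rear to front, 38 deep, 0.68 to 1.02 kg. Origin mid hinge axis; -x to the free front edge, y along the hinge, z out of its outer face (at z = 0.038 m; open side z = 0). The front skirt has a 14 hem at the open side: the free edge is a bar 38 thick to pinch, clear 100 either side of its middle. Handle: 27 proud of the outer face, 75 or more from the edge
- lid_edge (a point): middle of the free front edge: on the skirt's face, 182 from the hinge, halfway through the 38 depth (lid frame -0.182, 0, 0.019 m). On the stop it is about 277 above the bench and 175 behind the toolbox origin (its +x), at the balance about 295 above and 55 behind
- screwdriver: loose screwdriver, 170 long, black handle, lying in the toolbox's top compartment; not to be disturbed
- jar: glass jar of 68 diameter, 85 tall, standing beyond the -y end of the toolbox; not to be disturbed
- tape_measure: tape measure, 72 x 44 x 66, standing behind the toolbox (its +x side), below the leaning lid; not to be disturbed
- wrench: steel wrench, 200 long, 20 high, lying on the bench in front of the open drawer, at least 65 clear of its pull; not to be disturbed
- drill: cordless drill standing on its battery, 215 tall, to the right (-y side) of the bench; not to be disturbed
- spray_can: aluminium spray can, 66 diameter, 190 tall, to the right of the bench; not to be disturbed
- hammer: claw hammer, 280 long, lying at the left (+y side) of the bench; not to be disturbed

How it is judged:
By the outcome, as a careful person would: the job done as asked, in the order asked, and still so for the second after the job is handed in, while the arm keeps its last pose, push and grip.
It also fails if it takes over 54 s, if anything falls off the work surface, if the arm or the gripper's body presses on something with over 40 N, if the wrist force passes 120 N, or if a joint passes its speed limit or range.

## Working session

There is one attempt and no reset: what is moved stays moved. The work goes in short steps, Python scripts to look and compute and a tool call to move; the robot and the scene stay as the last step left them, time stands still between calls to the robot, and variables do not carry over. Pictures are saved under pics/ and viewed, about 8 in all and at most 12, crops included, and the job is handed in when it is done.

Besides the shell and the picture viewer there is one more tool, called after "Call:" as name(argument=value, ...), one argument or row to a line, values as JSON. jog_arm: Moves the arm, as the interface text tells. Its arguments: {"type":"object","properties":{"moves":{"type":"array"},"grip_force":{"type":"number"}},"required":["moves"]}

```bash
ls; mkdir -p pics
python3 - <<'E'
from cell import arm, imaging, job
import cv2
print(arm.observe())
for n in("side","top"):
    print(n,imaging.camera_params(n))
    cv2.imwrite(f"pics/{n}0.png",imaging.get_image(n)[:,:,::-1])
E
```

```text
pics
{'clock': 0.0, 'joints': array([ 1.05336861,  0.43521074,  0.0249426 ,  1.57408368, -0.0116017 ,
        1.1339875 , -0.07511161]), 'dq': array([-0.00048055,  0.00169108,  0.00130174,  0.00042006, -0.0013497 ,
       -0.0017942 ,  0.00105565]), 'joint_efforts': array([-2.02060750e-03, -6.67865539e+01,  9.84020345e-01, -3.14465475e+01,
       -6.04457804e-02,  4.25900705e-02,  1.36450003e-04]), 'position': array([ 0.25167028, -0.57157007,  0.24295739]), 'ee_rot': array([-3.07282700e+00, -6.46559291e-01,  6.91323627e-04]), 'force': array([ 0.05319904, -0.38759606, -0.13807124]), 'ft_torque': array([0.01772565, 0.06594213, 0.04140552]), 'width': 0.9995989681582081}
side {'fx': 419.8090777642894, 'fy': 419.8090777642894, 'cx': 322.2439815904293, 'cy': 208.0717943887021, 'dist': array([0.01506794, 0.        , 0.        , 0.        , 0.        ]), 'rvec': array([ 1.33716693,  2.07644889, -1.00386885]), 'tvec': array([ 0.2486585 , -0.23309481,  1.71814472])}
top {'fx': 408.1359825550578, 'fy': 408.1359825550578, 'cx': 323.6481850113476, 'cy': 193.76988293916952, 'dist': array([0.00946, 0.     , 0.     , 0.     , 0.     ]), 'rvec': array([ 2.18186826, -2.17820536,  0.1238117 ]), 'tvec': array([-8.70313251e-04,  5.84092738e-01,  1.43538554e+00])}
```

View pics/top0.png

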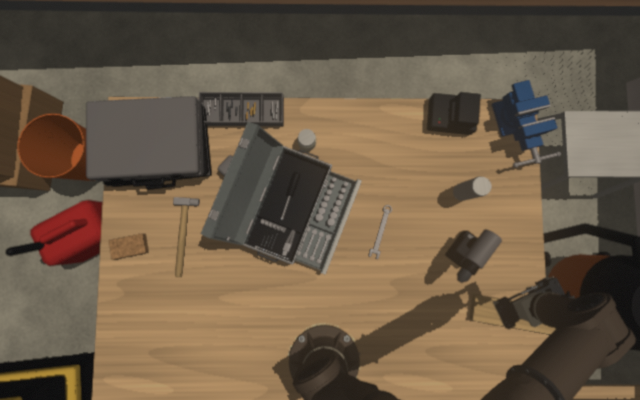

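View pics/side0.png

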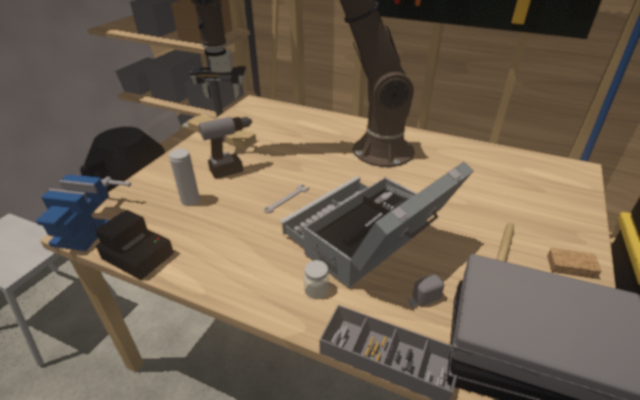

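Top view: toolbox at about (290,200), its drawer facing right (world -y), lid leaning left with its free edge from (250,125) to (205,237); wrench at (380,232), jar at (306,140). I'll crop both views to get the corners.

Run:
```python
import cv2
a=cv2.imread("pics/top0.png")[115:280,195:395]; cv2.imwrite("pics/tc.png",cv2.resize(a,None,fx=3.6,fy=3.6,interpolation=cv2.INTER_CUBIC))
b=cv2.imread("pics/side0.png")[155:305,275:480]; cv2.imwrite("pics/sc.png",cv2.resize(b,None,fx=3.8,fy=3.8,interpolation=cv2.INTER_CUBIC))
```

```text
(no output)
```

View pics/tc.png

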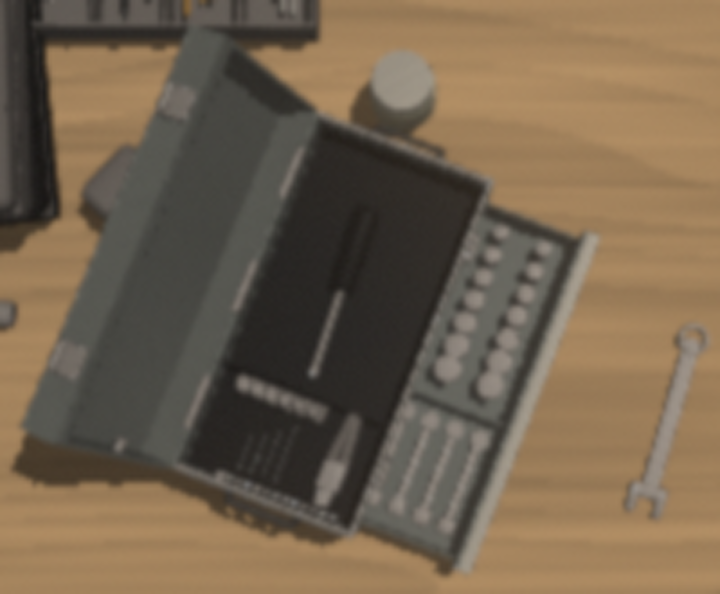

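View pics/sc.png

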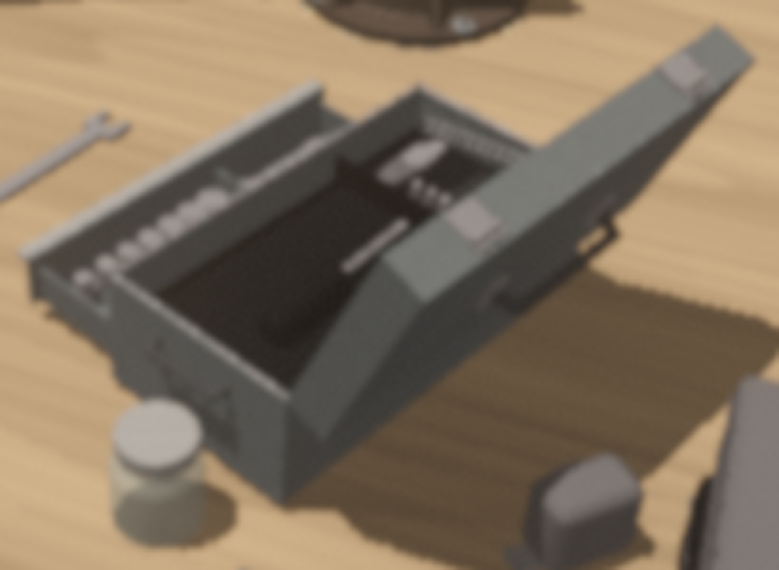

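```bash
cat > h.py <<'E'
import numpy as np, cv2
from cell import arm, imaging, job
from scipy.spatial.transform import Rotation as R
def lidpt(p,phi):  # lid frame -> toolbox frame
    return R.from_rotvec([0,phi,0]).apply(p)+[.09,0,.115]
def world(p,b): return R.from_euler('z',b[2]).apply(p)+[b[0],b[1],0]
def proj(n,P):
    c=imaging.camera_params(n); K=np.array([[c['fx'],0,c['cx']],[0,c['fy'],c['cy']],[0,0,1]])
    return cv2.projectPoints(np.atleast_2d(P).astype(float),c['rvec'],c['tvec'],K,c['dist'])[0][:,0]
def T(x,y): return (195+x/3.6,115+y/3.6)
def S(x,y): return (275+x/3.8,155+y/3.8)
E
python3 - <<'E'
from h import *
from scipy.optimize import least_squares
def pts(b):
    d=b[3];L=lambda *p: lidpt(p,1.95)
    return [("top",T(489,184),(-.09,-.18,.115)),("top",T(352,532),(-.09,.18,.115)),("top",T(318,118),(.09,-.18,.115)),
    ("top",T(598,238),(-.107-d,-.175,.063)),("top",T(468,570),(-.107-d,.175,.063)),
    ("top",T(193,25),L(-.184,-.182,0)),
    ("side",S(388,258),L(-.184,-.182,0)),("side",S(424,302),L(-.184,-.182,.038)),("side",S(716,27),L(-.184,.182,0)),("side",S(752,62),L(-.184,.182,.038)),
    ("side",S(115,272),(-.09,-.18,.115)),("side",S(420,90),(-.09,.18,.115)),
    ("side",S(25,255),(-.107-d,-.175,.065)),("side",S(320,85),(-.107-d,.175,.065)),("side",S(283,500),(.09,-.18,0))]
def res(b): return np.concatenate([proj(n,world(p,b))[0]-uv for n,uv,p in pts(b)])
s=least_squares(res,[.4,.1,1.2,.07],loss='soft_l1')
print(s.x.round(4));print(res(s.x).reshape(-1,2).round(1))
b=s.x
w=lambda *p: world(p,b).round(3)
print("pull",w(-.107-b[3],0,.062),"edge",w(*lidpt((-.182,0,.019),1.95)),"bal",w(*lidpt((-.182,0,.019),1.275)))
print(R.from_rotvec(arm.observe()['ee_rot']).as_matrix().round(3))
E
```

```text
[0.5418 0.1258 1.1938 0.0946]
[[ 0.4 -1.7]
 [-1.4  1.4]
 [-1.2 -2.8]
 [-1.4 -1.3]
 [-2.   0.4]
 [ 7.8  1.7]
 [-1.4 -0.9]
 [ 1.   0.1]
 [ 1.1 -1.3]
 [ 2.3 -0.9]
 [-2.   0.5]
 [-0.  -2. ]
 [-1.3 -0.8]
 [-1.  -1.2]
 [-0.8  3.7]]
pull [ 0.468 -0.062  0.062] edge [0.606 0.289 0.277] bal [0.562 0.177 0.295]
[[ 0.915  0.403 -0.001]
 [ 0.403 -0.915  0.001]
 [-0.    -0.001 -1.   ]]
```

```bash
cat >> h.py <<'E'
B=np.array([.542,.126,1.194]); D=.0946
def goto(p,M,note=""):   # print the move from the present pose to position p, orientation matrix M
    o=arm.observe(); C=R.from_rotvec(o['ee_rot'])
    print(note,"xyz cm",(C.inv().apply(np.array(p)-o['position'])*100).round(2),"ang",(C.inv()*R.from_matrix(M)).as_rotvec().round(3),"deg",np.degrees((C.inv()*R.from_matrix(M)).magnitude()).round(0))
def dpose(gap,z,a=np.radians(40)):  # pushing pose: leading corner `gap` in front of home strip face, height z
    X=np.array([np.cos(a),0,np.sin(a)]);Z=np.array([np.sin(a),0,-np.cos(a)])
    M=np.c_[X,np.cross(Z,X),Z]
    t=np.array([-.107-gap,0,z])-.017*Z-.0095*X
    return world(t,B),R.from_euler('z',B[2]).as_matrix()@M
def lpose(phi,r=.174):  # grasp point r from the hinge, mid depth
    Z=np.array([np.cos(phi),0,-np.sin(phi)]);Y=np.array([np.sin(phi),0,np.cos(phi)])
    M=np.c_[np.cross(Y,Z),Y,Z]
    return world(lidpt((-r,0,.019),phi)+.002*Z,B),R.from_euler('z',B[2]).as_matrix()@M
E
python3 - <<'E'
from h import *
print(dpose(.14,.055)[0],lpose(1.95)[0],lpose(1.275)[0])
goto(*dpose(.14,.30),"above"); goto(*dpose(.14,.055),"app")
E
```

```text
[ 0.44441963 -0.12060021  0.06191627] [0.60503656 0.28530283 0.26774764] [0.56335417 0.17996518 0.28506863]
above xyz cm [ 35.81 -33.52  -6.34] ang [ 0.27   0.661 -0.747] deg 59.0
app xyz cm [ 35.82 -33.48  18.16] ang [ 0.27   0.661 -0.747] deg 59.0
```

Call:
jog_arm(
  moves=[
    {"fingers": 1, "xyz": [0, 0, -6], "angular": [0, 0, 0]},
    {"fingers": 1, "xyz": [4, -4, -9], "angular": [0, 0, 0]},
    {"fingers": 1, "xyz": [35.8, -33.5, -8], "angular": [0.27, 0.66, -0.75]},
    {"fingers": 1, "xyz": [35.8, -33.5, -8], "angular": [0.27, 0.66, -0.75]},
    {"fingers": 1, "xyz": [35.8, -33.5, -8], "angular": [0.27, 0.66, -0.75]},
    {"fingers": 1, "xyz": [35.8, -33.5, -8], "angular": [0.27, 0.66, -0.75]},
    {"fingers": 1, "xyz": [35.8, -33.5, -8], "angular": [0.27, 0.66, -0.75]},
    {"fingers": 1, "xyz": [35.8, -33.5, -8], "angular": [0.27, 0.66, -0.75]},
    {"fingers": 1, "xyz": [35.8, -33.5, -8], "angular": [0.27, 0.66, -0.75]},
    {"fingers": 1, "xyz": [35.8, -33.5, -8], "angular": [0.27, 0.66, -0.75]},
    {"fingers": 1, "xyz": [35.8, -33.5, -8], "angular": [0.27, 0.66, -0.75]},
    {"fingers": 1, "xyz": [35.8, -33.5, -8], "angular": [0.27, 0.66, -0.75]},
  ],
)

```text
clock: 1.6
position: [0.4443, -0.1227, 0.3235]
ee_rot: [-2.184, -1.486, -0.793]
force: [-0.1, -0.2, -0.4]
width: 0.002
```

Run:
```python
from h import *
o=arm.observe();print(o['clock'],o['position'],o['force'],o['joints'].round(2),o['width'])
goto(*dpose(.14,.055),"app")
```

```text
1.6 [ 0.44432802 -0.12268496  0.32354096] [-0.13589852 -0.2455701  -0.39758127] [ 0.94  0.25 -0.37  1.87 -0.62  1.26  0.46] 0.002029501165499465
app xyz cm [-16.6   -0.11  20.22] ang [0.001 0.003 0.001] deg 0.0
```

Call:
jog_arm(
  moves=[
    {"fingers": 1, "xyz": [-16.6, -0.1, 20.2], "angular": [0, 0, 0]},
    {"fingers": 1, "xyz": [-16.6, -0.1, 20.2], "angular": [0, 0, 0]},
    {"fingers": 1, "xyz": [-16.6, -0.1, 20.2], "angular": [0, 0, 0]},
    {"fingers": 1, "xyz": [-16.6, -0.1, 20.2], "angular": [0, 0, 0]},
    {"fingers": 1, "xyz": [-16.6, -0.1, 20.2], "angular": [0, 0, 0]},
    {"fingers": 1, "xyz": [-16.6, -0.1, 20.2], "angular": [0, 0, 0]},
  ],
)

```text
clock: 2.35
position: [0.4451, -0.1196, 0.063]
ee_rot: [-2.182, -1.486, -0.793]
force: [0.6, -0.3, 0.2]
width: 0.009
```

Run:
```python
from h import *
o=arm.observe();print(o['position'],o['force'])
for g in(.08,.02,.003,-.004): goto(*dpose(g,.055),str(g))
im=imaging.get_image("side")[130:305,250:480,::-1]; cv2.imwrite("pics/s1.png",cv2.resize(im,None,fx=3,fy=3))
```

```text
[ 0.44507447 -0.1195867   0.06296872] [ 0.58305831 -0.29430743  0.16369035]
0.08 xyz cm [ 4.44 -0.02  3.85] ang [0.    0.001 0.002] deg 0.0
0.02 xyz cm [ 9.05 -0.01  7.7 ] ang [0.    0.001 0.002] deg 0.0
0.003 xyz cm [ 1.035e+01 -1.000e-02  8.800e+00] ang [0.    0.001 0.002] deg 0.0
-0.004 xyz cm [10.89 -0.    9.24] ang [0.    0.001 0.002] deg 0.0
```

View pics/s1.png

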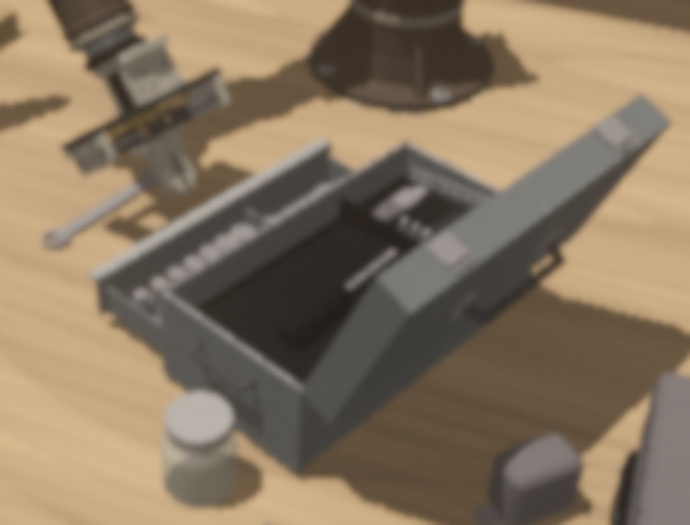

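The closed fingers are at about (180,180) in the crop, just short of the middle of the pull strip. Everything else is in place, so I'll push slowly (about 13 mm per row).

Call:
jog_arm(
  moves=[
    {"fingers": 1, "xyz": [1.5, 0, 1.3], "angular": [0, 0, 0]},
    {"fingers": 1, "xyz": [2.4, 0, 2.1], "angular": [0, 0, 0]},
    {"fingers": 1, "xyz": [3.2, 0, 2.8], "angular": [0, 0, 0]},
    {"fingers": 1, "xyz": [4.1, 0, 3.5], "angular": [0, 0, 0]},
    {"fingers": 1, "xyz": [4.9, 0, 4.2], "angular": [0, 0, 0]},
    {"fingers": 1, "xyz": [5.7, 0, 4.9], "angular": [0, 0, 0]},
    {"fingers": 1, "xyz": [6.5, 0, 5.6], "angular": [0, 0, 0]},
    {"fingers": 1, "xyz": [7.3, 0, 6.3], "angular": [0, 0, 0]},
    {"fingers": 1, "xyz": [8.0, 0, 6.8], "angular": [0, 0, 0]},
    {"fingers": 1, "xyz": [8.6, 0, 7.3], "angular": [0, 0, 0]},
    {"fingers": 1, "xyz": [9.0, 0, 7.6], "angular": [0, 0, 0]},
    {"fingers": 1, "xyz": [9.3, 0, 7.9], "angular": [0, 0, 0]},
  ],
)

```text
clock: 3.9
position: [0.4894, -0.0054, 0.0611]
ee_rot: [-2.181, -1.488, -0.792]
force: [-0.9, -2.5, -3.7]
width: 0.007
```

Run:
```python
from h import *
o=arm.observe();print(o['position'],o['force'])
for g in(.005,0,-.004): goto(*dpose(g,.055),str(g))
```

```text
[ 0.48939254 -0.00535996  0.0611459 ] [-0.86191532 -2.54981287 -3.69910966]
0.005 xyz cm [0.92 0.06 0.66] ang [-0.     0.003  0.003] deg 0.0
0 xyz cm [1.3  0.06 0.99] ang [-0.     0.003  0.003] deg 0.0
-0.004 xyz cm [1.61 0.06 1.24] ang [-0.     0.003  0.003] deg 0.0
```

Call:
jog_arm(
  moves=[
    {"fingers": 1, "xyz": [0.4, 0, 0.3], "angular": [0, 0, 0]},
    {"fingers": 1, "xyz": [0.7, 0, 0.55], "angular": [0, 0, 0]},
    {"fingers": 1, "xyz": [0.95, 0, 0.75], "angular": [0, 0, 0]},
    {"fingers": 1, "xyz": [1.1, 0, 0.85], "angular": [0, 0, 0]},
    {"fingers": 1, "xyz": [1.25, 0, 0.95], "angular": [0, 0, 0]},
  ],
)

```text
clock: 4.53
position: [0.495, 0.0089, 0.0617]
ee_rot: [-2.182, -1.488, -0.792]
force: [-0.7, -2.7, -10.4]
width: 0.004
```

Run:
```python
from h import *
o=arm.observe();print(o['position'],o['force'])
for g in(.005,0,-.004): goto(*dpose(g,.055),str(g))
```

```text
[0.49496252 0.00893757 0.06170724] [ -0.70934316  -2.74780906 -10.40678106]
0.005 xyz cm [-0.3   0.07 -0.28] ang [-0.     0.003  0.003] deg 0.0
0 xyz cm [0.09 0.07 0.04] ang [-0.     0.003  0.003] deg 0.0
-0.004 xyz cm [0.39 0.07 0.3 ] ang [-0.     0.003  0.003] deg 0.0
```

Call:
jog_arm(
  moves=[
    {"fingers": 1, "xyz": [0.05, 0, 0.25], "angular": [0, 0, 0]},
    {"fingers": 1, "xyz": [0.2, 0, 0.35], "angular": [0, 0, 0]},
    {"fingers": 1, "xyz": [0.35, 0, 0.5], "angular": [0, 0, 0]},
  ],
)

```text
clock: 4.9
position: [0.4971, 0.0126, 0.0596]
ee_rot: [-2.185, -1.487, -0.791]
force: [-7.5, -14.6, -2.3]
width: 0.002
```

Call:
jog_arm(
  moves=[
    {"fingers": 1, "xyz": [0.1, 0, 0.1], "angular": [0, 0, 0]},
    {"fingers": 1, "xyz": [0.1, 0, 0.1], "angular": [0, 0, 0]},
  ],
)

```text
clock: 5.15
position: [0.4974, 0.013, 0.0591]
ee_rot: [-2.188, -1.486, -0.79]
force: [-7.4, -13.3, -3.2]
width: 0.003
```

Run:
```python
from h import *
goto(*dpose(.06,.055),"back")
for n,s in(("side",np.s_[130:305,250:480,::-1]),("top",np.s_[115:280,195:395,::-1])): cv2.imwrite(f"pics/{n}2.png",cv2.resize(imaging.get_image(n)[s],None,fx=3,fy=3))
a=[cv2.imread(f"pics/{n}2.png") for n in("side","top")]
h=max(x.shape[0] for x in a); o=np.hstack([cv2.copyMakeBorder(x,0,h-x.shape[0],0,0,0) for x in a])
cv2.imwrite("pics/b2.png",cv2.resize(o,None,fx=.62,fy=.62))
b=[.542,.126,1.194]
for d in(0,.01): print(d,proj("top",[world((-.107-d,s*.175,.063),b) for s in(-1,1)]).round(1).tolist())
```

```text
back xyz cm [-4.72 -0.01 -4.28] ang [0.003 0.006 0.   ] deg 0.0
0 [[334.6, 169.9], [297.4, 263.4]]
0.01 [[337.3, 170.9], [300.1, 264.5]]
```

View pics/top2.png

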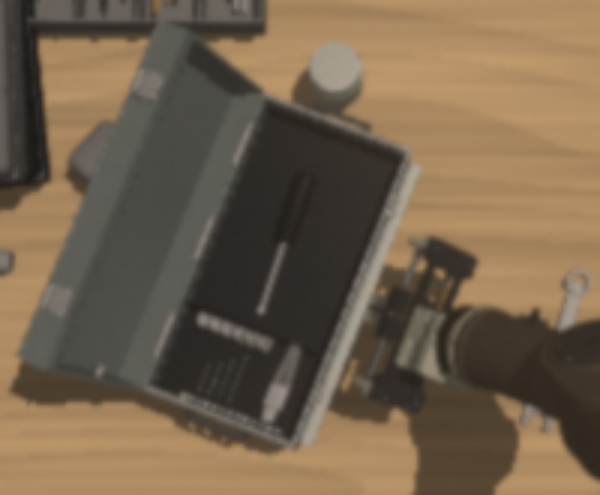

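Drawer is home: strip ends at full-image (334,171) and (298,263), predicted (335,170) and (297,263). I'll ease down and back off.

Call:
jog_arm(
  moves=[
    {"fingers": 1, "xyz": [-0.3, 0, -0.1], "angular": [0, 0, 0]},
    {"fingers": 1, "xyz": [-0.6, 0, -0.1], "angular": [0, 0, 0]},
    {"fingers": 1, "xyz": [-3, 0, -2.2], "angular": [0, 0, 0]},
    {"fingers": 1, "xyz": [-6, 0, -4.7], "angular": [0, 0, 0]},
    {"fingers": 0, "xyz": [-5.9, 0, -9.1], "angular": [0, 0, 0]},
    {"fingers": -1, "xyz": [9, 0, -19], "angular": [0, 0, 0]},
    {"fingers": -1, "xyz": [19.7, 0, -35.3], "angular": [0, 0, 0]},
    {"fingers": -1, "xyz": [19.7, 0, -35.3], "angular": [0, 0, 0]},
    {"fingers": -1, "xyz": [19.7, 0, -35.3], "angular": [0, 0, 0]},
    {"fingers": -1, "xyz": [19.7, 0, -35.3], "angular": [0, 0, 0]},
    {"fingers": -1, "xyz": [19.7, 0, -35.3], "angular": [0, 0, 0]},
  ],
)

```text
clock: 6.62
position: [0.4692, -0.052, 0.4602]
ee_rot: [-2.179, -1.491, -0.792]
force: [2.2, -0.8, -0.9]
width: 0.72
```

Run:
```python
from h import *
o=arm.observe();print(o['position'],o['force'],o['joints'].round(2))
for r in(.36,.28): p,M=lpose(1.95,r);print(p);goto(p,M,str(r))
```

```text
[ 0.46917538 -0.05198169  0.46021828] [ 2.19418334 -0.8315029  -0.87104159] [ 0.84  0.11 -0.39  1.69 -0.66  1.44  0.19]
[0.6303708  0.34932626 0.44053414]
0.36 xyz cm [31.94  0.45 29.22] ang [ 0.837 -0.834 -1.398] deg 105.0
[0.61947436 0.3217893  0.36621736]
0.28 xyz cm [24.9   0.41 33.03] ang [ 0.837 -0.834 -1.398] deg 105.0
```

Call:
jog_arm(
  moves=[
    {"fingers": -1, "xyz": [31.9, 0.5, 29.2], "angular": [0.837, -0.834, -1.398]},
    {"fingers": -1, "xyz": [31.9, 0.5, 29.2], "angular": [0.837, -0.834, -1.398]},
    {"fingers": -1, "xyz": [31.9, 0.5, 29.2], "angular": [0.837, -0.834, -1.398]},
    {"fingers": -1, "xyz": [31.9, 0.5, 29.2], "angular": [0.837, -0.834, -1.398]},
    {"fingers": -1, "xyz": [31.9, 0.5, 29.2], "angular": [0.837, -0.834, -1.398]},
    {"fingers": -1, "xyz": [31.9, 0.5, 29.2], "angular": [0.837, -0.834, -1.398]},
    {"fingers": -1, "xyz": [31.9, 0.5, 29.2], "angular": [0.837, -0.834, -1.398]},
    {"fingers": -1, "xyz": [31.9, 0.5, 29.2], "angular": [0.837, -0.834, -1.398]},
    {"fingers": -1, "xyz": [31.9, 0.5, 29.2], "angular": [0.837, -0.834, -1.398]},
    {"fingers": -1, "xyz": [31.9, 0.5, 29.2], "angular": [0.837, -0.834, -1.398]},
    {"fingers": -1, "xyz": [31.9, 0.5, 29.2], "angular": [0.837, -0.834, -1.398]},
    {"fingers": -1, "xyz": [31.9, 0.5, 29.2], "angular": [0.837, -0.834, -1.398]},
  ],
)

```text
clock: 8.12
position: [0.6189, 0.3405, 0.4222]
ee_rot: [-0.556, -2.993, 0.549]
force: [-0.4, 0.8, 0.0]
width: 0.996
```

Run:
```python
from h import *
o=arm.observe();print(o['position'],o['force'],o['joints'].round(2),o['width'])
for r in(.36,.23,.176): p,M=lpose(1.95,r);print(p);goto(p,M,str(r))
for n,s in(("side",np.s_[60:305,250:500,::-1]),): cv2.imwrite(f"pics/{n}3.png",cv2.resize(imaging.get_image(n)[s],None,fx=2.4,fy=2.4))
```

```text
[0.61890123 0.34052516 0.42216034] [-0.42054151  0.83739266  0.02798531] [-0.88  0.78  0.64  0.7  -0.17  2.    0.81] 0.9960902561277256
[0.6303708  0.34932626 0.44053414]
0.36 xyz cm [-0.79  0.51 -2.14] ang [0.02  0.021 0.006] deg 2.0
[0.61266408 0.3045787  0.31976938]
0.23 xyz cm [-0.52  0.26 10.85] ang [0.02  0.021 0.006] deg 2.0
[0.60530897 0.28599126 0.26960555]
0.176 xyz cm [-0.41  0.15 16.25] ang [0.02  0.021 0.006] deg 2.0
```

View pics/side3.png

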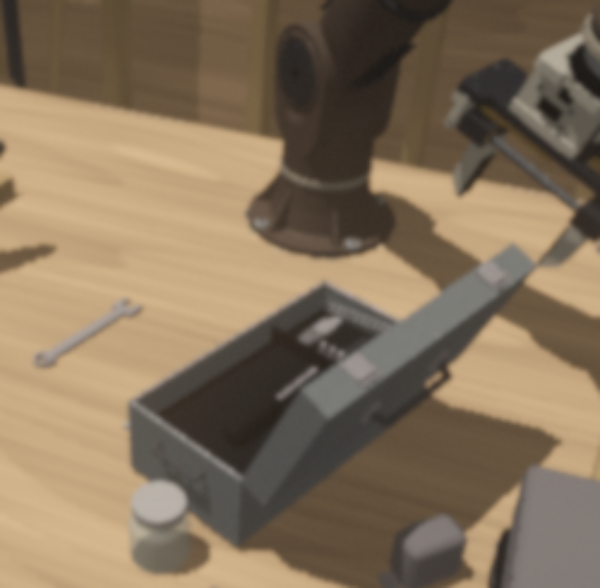

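Gripper open above the lid's free edge ((430,330) in crop), drawer shut, everything else in place. Joint 6 sits at its limit and the pose is about 2 cm off; going lower to see whether that clears.

Call:
jog_arm(
  moves=[
    {"fingers": -1, "xyz": [-0.5, 0.3, 10.8], "angular": [0.02, 0.02, 0.006]},
    {"fingers": -1, "xyz": [-0.5, 0.3, 10.8], "angular": [0.02, 0.02, 0.006]},
    {"fingers": -1, "xyz": [-0.5, 0.3, 10.8], "angular": [0.02, 0.02, 0.006]},
    {"fingers": -1, "xyz": [-0.5, 0.3, 10.8], "angular": [0.02, 0.02, 0.006]},
  ],
)

```text
clock: 8.68
position: [0.6151, 0.3032, 0.3228]
ee_rot: [-0.578, -2.965, 0.563]
force: [-0.6, 0.1, 0.5]
width: 1.001
```

Run:
```python
from h import *
o=arm.observe();print(o['position'],o['force'],o['joints'].round(2),o['width'])
for r in(.23,.174): goto(*lpose(1.95,r),str(r))
for n,s in(("side",np.s_[60:305,250:500,::-1]),("top",np.s_[100:280,180:395,::-1])): cv2.imwrite(f"pics/{n}4.png",cv2.resize(imaging.get_image(n)[s],None,fx=2.4,fy=2.4))
a=[cv2.imread(f"pics/{n}4.png") for n in("side","top")]
h=max(x.shape[0] for x in a); o=np.hstack([cv2.copyMakeBorder(x,0,h-x.shape[0],0,0,0) for x in a])
cv2.imwrite("pics/b4.png",cv2.resize(o,None,fx=.71,fy=.71))
```

```text
[0.61511186 0.30315699 0.32279879] [-0.6395511   0.10391812  0.49590502] [-0.91  0.75  0.63  1.02 -0.14  1.75  0.81] 1.0007545444934205
0.23 xyz cm [0.28 0.15 0.27] ang [ 0.004 -0.    -0.008] deg 1.0
0.174 xyz cm [0.28 0.12 5.87] ang [ 0.004 -0.    -0.008] deg 1.0
```

View pics/b4.png

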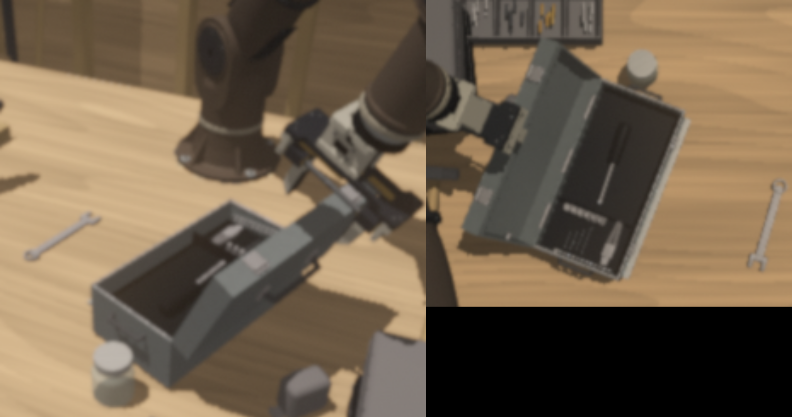

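Jaws straddle the lid edge near its middle in both views; joint 6 is back off its limit. Going in and gripping.

Call:
jog_arm(
  moves=[
    {"fingers": -1, "xyz": [0.3, 0.1, 1.5], "angular": [0, 0, -0.01]},
    {"fingers": -1, "xyz": [0.3, 0.1, 3], "angular": [0, 0, -0.01]},
    {"fingers": -1, "xyz": [0.3, 0.1, 4.5], "angular": [0, 0, -0.01]},
    {"fingers": -1, "xyz": [0.3, 0.1, 5.8], "angular": [0, 0, -0.01]},
    {"fingers": -1, "xyz": [0.3, 0.1, 5.8], "angular": [0, 0, -0.01]},
  ],
)

```text
clock: 9.4
position: [0.6043, 0.2841, 0.2665]
ee_rot: [-0.564, -2.964, 0.565]
force: [-1.0, 0.1, 0.7]
width: 1.002
```

Run:
```python
from h import *
o=arm.observe();print(o['position'],o['force'],o['joints'].round(2),o['width'])
goto(*lpose(1.95,.174))
```

```text
[0.60434014 0.28412614 0.26652023] [-0.95788867  0.08658445  0.73374252] [-0.93  0.74  0.62  1.18 -0.13  1.6   0.82] 1.0017762811804785
 xyz cm [-0.02  0.08 -0.16] ang [ 0.002 -0.001  0.001] deg 0.0
```

Call:
jog_arm(
  moves=[
    {"fingers": 1, "xyz": [0, 0, 0], "angular": [0, 0, 0]},
    {"fingers": 1, "xyz": [0, 0, 0], "angular": [0, 0, 0]},
    {"fingers": 1, "xyz": [0, 0, 0], "angular": [0, 0, 0]},
    {"fingers": 1, "xyz": [0, 0, 0], "angular": [0, 0, 0]},
    {"fingers": 1, "xyz": [0, 0, 0], "angular": [0, 0, 0]},
    {"fingers": 1, "xyz": [0, 0, 0], "angular": [0, 0, 0]},
  ],
  grip_force=20,
)

```text
clock: 10.15
position: [0.604, 0.2834, 0.2666]
ee_rot: [-0.564, -2.963, 0.568]
force: [-0.9, 1.2, 0.7]
width: 0.415
```

Run:
```python
from h import *
o=arm.observe();print(o['position'],o['force'],o['ft_torque'],o['width']*92)
goto(*lpose(1.95,.174))
```

```text
[0.60402979 0.28336158 0.26663401] [-0.94981462  1.21131558  0.73758822] [ 1.27756923 -0.06537496 -0.1721775 ] 38.15966425286825
 xyz cm [-0.02  0.16 -0.18] ang [ 0.    -0.002  0.001] deg 0.0
```

```bash
cat >> h.py <<'E'
def arc(Ds,hy=-1.9,hz=17.0):
    v=np.array([0,-hy,-hz])
    for d in Ds: print(round(d,3),(R.from_rotvec([-d,0,0]).apply(v)-v).round(2))
E
python3 -c "
from h import *
arc([.02,.05,.1,.15,.2,.25,.3])"
```

```text
0.02 [ 0.   -0.34 -0.03]
0.05 [ 0.   -0.85 -0.07]
0.1 [ 0.   -1.71 -0.1 ]
0.15 [ 0.   -2.56 -0.09]
0.2 [ 0.   -3.42 -0.04]
0.25 [ 0.   -4.26  0.06]
0.3 [ 0.   -5.11  0.2 ]
```

Call:
jog_arm(
  moves=[
    {"fingers": 1, "xyz": [0, -0.34, -0.03], "angular": [-0.02, 0, 0]},
    {"fingers": 1, "xyz": [0, -0.85, -0.07], "angular": [-0.05, 0, 0]},
    {"fingers": 1, "xyz": [0, -1.71, -0.1], "angular": [-0.1, 0, 0]},
    {"fingers": 1, "xyz": [0, -2.56, -0.09], "angular": [-0.15, 0, 0]},
    {"fingers": 1, "xyz": [0, -3.42, -0.04], "angular": [-0.2, 0, 0]},
    {"fingers": 1, "xyz": [0, -4.26, 0.06], "angular": [-0.25, 0, 0]},
    {"fingers": 1, "xyz": [0, -5.11, 0.2], "angular": [-0.3, 0, 0]},
    {"fingers": 1, "xyz": [0, -5.11, 0.2], "angular": [-0.3, 0, 0]},
  ],
  grip_force=35,
)

```text
clock: 11.15
position: [0.5862, 0.238, 0.2838]
ee_rot: [-0.587, -3.068, 0.114]
force: [1.2, -0.4, -0.8]
width: 0.412
```

Run:
```python
from h import *
o=arm.observe();C=R.from_rotvec(o['ee_rot'])
print(o['position'],"tool F",C.inv().apply(o['force']),"tool M",C.inv().apply(o['ft_torque']),o['width']*92,o['joints'].round(2))
goto(*lpose(1.65,.1722)); g=R.from_rotvec([-0.564,-2.963,.568]); print("turned",(g.inv()*C).as_rotvec())
arc([.05,.1,.15,.2,.25,.3,.34,.36,.375])
```

```text
[0.58619179 0.23802324 0.28381033] tool F [-1.22394755  0.14497493  0.75225662] tool M [ 0.2021814  -0.41733733 -0.22738393] 37.88247606146935 [-0.88  0.49  0.6   1.48 -0.22  1.3   0.93]
 xyz cm [-0.01  0.2   0.05] ang [ 0.005 -0.002 -0.001] deg 0.0
turned [-3.04681736e-01  1.30499601e-04  1.42851531e-03]
0.05 [ 0.   -0.85 -0.07]
0.1 [ 0.   -1.71 -0.1 ]
0.15 [ 0.   -2.56 -0.09]
0.2 [ 0.   -3.42 -0.04]
0.25 [ 0.   -4.26  0.06]
0.3 [ 0.   -5.11  0.2 ]
0.34 [ 0.   -5.78  0.34]
0.36 [ 0.   -6.11  0.42]
0.375 [ 0.   -6.36  0.49]
```

Forces are small and the pads aren't slipping. Continuing to the balance angle, slowing at the end.

Call:
jog_arm(
  moves=[
    {"fingers": 1, "xyz": [0, -0.85, -0.07], "angular": [-0.05, 0, 0]},
    {"fingers": 1, "xyz": [0, -1.71, -0.1], "angular": [-0.1, 0, 0]},
    {"fingers": 1, "xyz": [0, -2.56, -0.09], "angular": [-0.15, 0, 0]},
    {"fingers": 1, "xyz": [0, -3.42, -0.04], "angular": [-0.2, 0, 0]},
    {"fingers": 1, "xyz": [0, -4.26, 0.06], "angular": [-0.25, 0, 0]},
    {"fingers": 1, "xyz": [0, -5.11, 0.2], "angular": [-0.3, 0, 0]},
    {"fingers": 1, "xyz": [0, -5.78, 0.34], "angular": [-0.34, 0, 0]},
    {"fingers": 1, "xyz": [0, -6.11, 0.42], "angular": [-0.36, 0, 0]},
    {"fingers": 1, "xyz": [0, -6.36, 0.49], "angular": [-0.375, 0, 0]},
    {"fingers": 1, "xyz": [0, -6.36, 0.49], "angular": [-0.375, 0, 0]},
    {"fingers": 1, "xyz": [0, -6.36, 0.49], "angular": [-0.375, 0, 0]},
  ],
)

```text
clock: 12.52
position: [0.5634, 0.1802, 0.2839]
ee_rot: [0.57, 3.001, 0.45]
force: [-2.2, -0.4, 7.6]
width: 0.407
```

Run:
```python
from h import *
o=arm.observe();C=R.from_rotvec(o['ee_rot'])
print(o['position'],"tool F",C.inv().apply(o['force']),"tool M",C.inv().apply(o['ft_torque']),o['width']*92,o['joints'].round(2))
goto(*lpose(1.275,.1722)); g=R.from_rotvec([-0.564,-2.963,.568]); print("turned",(g.inv()*C).as_rotvec())
L=lambda *p: world(lidpt(p,1.275),B)
P=[L(-.184,-.182,0),L(-.184,.182,0),L(-.184,-.182,.038),L(-.184,.182,.038)]
im=imaging.get_image("side")[:,:,::-1].copy(); 
s=im[60:305,250:500].copy(); s=cv2.resize(s,None,fx=3,fy=3)[:600,:750]
for u,v in proj("side",P): cv2.circle(s,(int((u-250)*3),int((v-60)*3)),4,(0,0,255),1)
cv2.imwrite("pics/side5.png",s)
```

```text
[0.56338051 0.18021788 0.28388232] tool F [ 1.92132192  1.12393326 -7.62499875] tool M [ 0.28340895  0.29258897 -0.28307451] 37.47893407315468 [-0.67  0.28  0.53  1.79 -0.47  1.    1.26]
 xyz cm [-0.01  0.01  0.06] ang [ 0.002 -0.002  0.001] deg 0.0
turned [-0.6767195  -0.00075693 -0.00113655]
```

View pics/side5.png

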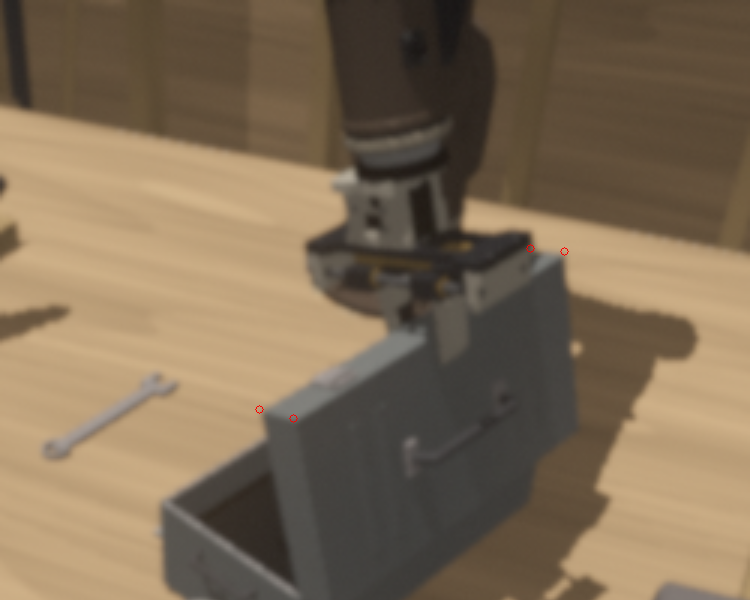

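Lid is held near the balance: measured turn 0.677 of the 0.675 wanted, and the predicted corners (circles) fall within about 2 px of the real ones. I'll take out the slight axial press and check that it stays still.

Call:
jog_arm(
  moves=[
    {"fingers": 1, "xyz": [0, 0.02, -0.05], "angular": [0.001, 0, 0]},
    {"fingers": 1, "xyz": [0, 0.02, -0.05], "angular": [0.001, 0, 0]},
    {"fingers": 1, "xyz": [0, 0.02, -0.05], "angular": [0.001, 0, 0]},
    {"fingers": 1, "xyz": [0, 0.02, -0.05], "angular": [0.001, 0, 0]},
    {"fingers": 1, "xyz": [0, 0.02, -0.05], "angular": [0.001, 0, 0]},
    {"fingers": 1, "xyz": [0, 0.02, -0.05], "angular": [0.001, 0, 0]},
    {"fingers": 1, "xyz": [0, 0.02, -0.05], "angular": [0.001, 0, 0]},
    {"fingers": 1, "xyz": [0, 0.02, -0.05], "angular": [0.001, 0, 0]},
  ],
)

```text
clock: 13.58
position: [0.5633, 0.1799, 0.2839]
ee_rot: [0.571, 3.001, 0.449]
force: [2.9, 2.3, -2.6]
width: 0.409
```

Run:
```python
from h import *
o=arm.observe();C=R.from_rotvec(o['ee_rot']); g=R.from_rotvec([-0.564,-2.963,.568])
print(o['position'],"tool F",C.inv().apply(o['force']).round(2),o['width']*92,np.abs(o['dq']).max(),"turned",(g.inv()*C).as_rotvec().round(4))
cv2.imwrite("pics/top6.png",cv2.resize(imaging.get_image("top")[80:290,140:520,::-1],None,fx=2.1,fy=2.1))
```

```text
[0.56325521 0.17987961 0.28387459] tool F [-1.88  2.33  3.43] 37.61838022028003 0.0021663672607121053 turned [-6.757e-01 -5.000e-04 -4.000e-04]
```

View pics/top6.png

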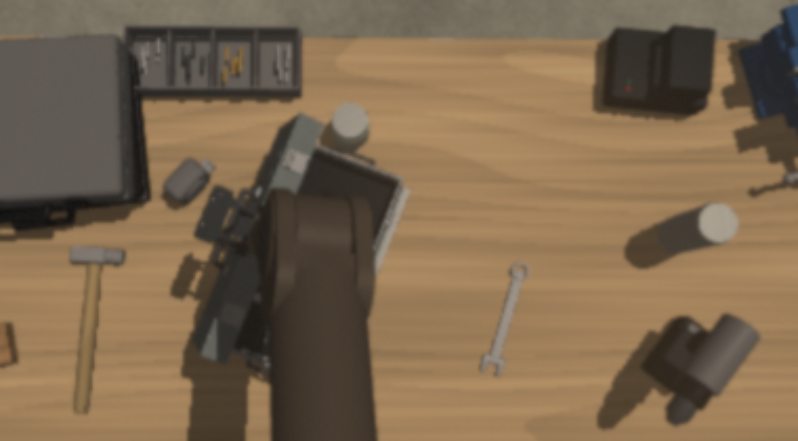

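Drawer still shut (strip from (405,190)), and the wrench, jar, tape measure, hammer, can and drill are where they were. The lid is still at a turn of 0.676, so I'm handing in.

```bash
python3 -c "
from cell import job
print(job.sign_off())"
```

```text
the job is handed in; nothing more can be done
None
```

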